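# Shake the castings out of a mould box

### The job

Three cast metal bars have caught behind the inturned lips of the steel mould box that stands on end on the bench. Lift the box, turn its mouth down over the wooden tray and shake it until it feels empty and all three bars have dropped into the tray, then stand the empty box gently on its bottom end again, in the middle of the stone slab, and let go. Leave the tools and pots on the bench where they are.

Things in the scene. Friction and masses are not known exactly. Their poses are not given: they have to be found in the camera images.
- mould_mid (a point): Centre of the loose steel mould box, which stands on its bottom end at the start: 112 mm tall (z), 60 mm across (y, the width to grip), 56 mm deep (x); 4 mm walls; 300 g empty. Axes: z to its top end (up at the start), x to its open mouth (the +x side), which at the start faces away from the robot, up to 40 degrees either side of straight ahead; -x is its closed back.
- mould_mouth (a point): Point on the box at the middle of its mouth, 28 mm along x from the centre. 4 mm lips turn in here from both ends of the 104 x 52 mm inside: 30 mm long at the top end; at the bottom end stepped, 5, 10 and 15 mm long from -y to +y, a third of the width each. A bar caught across both lips gets free once it slides past its step towards the top end: its bottom end then drops out. Friction 0.5 to 0.75.
- bar0_mid (a point): Centre of a loose cast metal bar, 14 x 14 x 85 mm, long along its z; 80 to 150 g. The three bars are alike; they stand side by side inside the mould box at the start, long axis upright.
- bar1_mid (a point): Centre of the second bar, alike.
- bar2_mid (a point): Centre of the third bar, alike.
- tray: Open wooden tray, fixed to the bench; outside 180 (x) by 200 (y) mm, 40 mm high, walls and floor 5 mm. Origin at the centre of its underside, on the bench.
- slab: Stone slab, fixed; 180 (x) by 160 (y) mm, 30 mm thick. Origin at the centre of its underside, on the bench. The mould box, tray and slab swap places between starts.
- jar: Bystander: closed glass jar, 56 mm diameter, 85 mm tall. Origin at the underside's centre.
- mandrel: Bystander: upright steel ring mandrel, foot 72 mm diameter, 152 mm tall. Origin at the underside's centre.
- anvil: Bystander: low steel bench block 65 x 65 x 25 mm. Origin at the underside's centre.
- cup: Bystander: small white ceramic cup, 72 mm diameter, 60 mm tall. Origin at the underside's centre.
- hammer: Bystander: hammer lying on the bench, 200 mm long along x. Origin at the underside's centre.
- pliers: Bystander: pliers lying on the bench, 125 mm long along x, 14 mm thick.
- graver: Bystander: graver with a wooden handle lying on the bench, 170 mm long along x.
Mind the look-alikes: they are no part of the job. What is shaped like the part that bears mould_mid but black is not meant.

How it is judged:
On the way:
1. all three bars lie in the tray while the mould box is still held up off the bench (x of bar0_mid in the frame of tray between -0.088 and 0.088 m and y of bar0_mid in the frame of tray between -0.098 and 0.098 m and z of each of bar0_mid, bar1_mid, bar2_mid in the frame of tray below 0.07 m and x of bar1_mid in the frame of tray between -0.088 and 0.088 m and y of bar1_mid in the frame of tray between -0.098 and 0.098 m and x of bar2_mid in the frame of tray between -0.088 and 0.088 m and y of bar2_mid in the frame of tray between -0.098 and 0.098 m and height (world z) of mould_mid above 0.1 m), for 0.2 s.
At the end, for the whole second after the job is handed in: All three bars lie at rest in the tray (each centre inside its walls), and the empty mould box stands at rest on its bottom end on the slab, upright (within 10 degrees), its centre within 45 mm of the slab's middle along each of the slab's sides (x of bar0_mid in the frame of tray between -0.088 and 0.088 m and y of bar0_mid in the frame of tray between -0.098 and 0.098 m and z of each of bar0_mid, bar1_mid, bar2_mid in the frame of tray below 0.07 m and x of bar1_mid in the frame of tray between -0.088 and 0.088 m and y of bar1_mid in the frame of tray between -0.098 and 0.098 m and x of bar2_mid in the frame of tray between -0.088 and 0.088 m and y of bar2_mid in the frame of tray between -0.098 and 0.098 m and linear speed of each of bar0, bar1, bar2 below 0.03 m/s and x of mould_mid in the frame of slab between -0.045 and 0.045 m and y of mould_mid in the frame of slab between -0.045 and 0.045 m and height (world z) of mould_mid below 0.092 m and angle between mould_mid's own z axis and vertical below 0.17 rad and linear speed of mould below 0.02 m/s and angular speed of mould below 0.1 rad/s); the robot touches nothing.
It fails at once if a bystander (jar, mandrel, bench block, cup, hammer, pliers, graver) is pushed more than 30 mm from its place (distance of any of jar, mandrel, anvil, cup, hammer, pliers, graver from where it was at the start of the episode above 0.03 m).
It fails at once if the mould box is banged down on the slab (more than 60 N) (contact force between mould and slab above 60 N).
It also fails if it takes over 58 s, if anything falls off the work surface, if the arm or the gripper's body presses on something with over 40 N, if the wrist force passes 120 N, or if a joint passes its speed limit or range.

### The arm

A 6-joint arm with a two-finger parallel gripper is mounted at the origin on the work surface. World frame = base frame: x ahead of the robot, y to its left, z up, the work surface at z = 0. Lengths are in m, angles in rad, forces in N, time in s.
With the tool pointing down it reaches from about 0.275 to 0.975 m from the base axis. Payload 8.4 kg.
Tool frame: the origin (TCP) lies midway between the tips of the shut fingers; the grasp point (between the pads) lies arm.grasp_offset behind it (arm.grasp_offset is the distance from the TCP to the grasp point, in m); z points along the fingers, y is the direction in which the jaws open and shut (so a half turn about z gives the same grasp; the last joint's range is limited). The gripper opens to 92 mm and grips with 3 to 60 N. Pads are 20 mm wide; open, the fingers measure 128 mm over their backs; the gripper's body (75 mm by 189 mm) begins 69 mm behind the grasp point.
Start: joints at [-1.325, 0.353, 1.633, -0, 1.155, -0.002], TCP at [0.153, -0.606, 0.215] pointing down, gripper open.
Joint ranges: [-2.63, 2.63], [-0.92, 2.1], [0.06, 2.66], [-1.3, 4.44], [0, 2.69], [-3.02, 3.02]. Speed limits (rad/s): [2.22, 2.22, 2.79, 3.14, 3.14, 3.14].

### API

Orientations are given as a unit quaternion [x, y, z, w].
In Python, from cell import arm, open_jaws, close_gripper, planner, capture, get_calibration gives the robot as it stands. Calls block until the motion is done:
- arm.reach(position, orientation): joint-space move of the TCP to a pose.
- arm.move_l(position, vel=0.15, frame=None): straight line of the TCP; frame=None keeps the orientation; vel is the mean speed in m/s.
- arm.goto_joints(angles): joint-space move.
- open_jaws() and close_gripper(f_grip=None): open the fingers fully, or close them until they stop; f_grip is the grip in N (None keeps the last).
- arm.wait(seconds).
- planner.inverse_kinematics(position, orientation): joint angles nearest the present ones, or None.
- capture(name): name is "scene" or "top" or "wrist"; returns the picture (420x560x3 uint8, red, green, blue); there is no depth.
- get_calibration(name): a dict with "intrinsics" (3x3 intrinsics, pixels), "k1" (the pictures are not rectified: a ray, as slopes to the right and down, at radius r is drawn at 1 + k1 r^2 times it, then the intrinsics apply), "position" and "rotation" of the camera in the world. Camera axes: x right, y down, z forward; pixel columns grow to the right and rows downward; lengths in m; the calibration is good to about 2 mm. A picture is of the moment at which its call begins: read the wrist's pose just before it. get_calibration takes no time and is no camera call; for the wrist camera it gives the pose at the moment of the call.
A pose or a line that the arm cannot do raises arm.MotionError and nothing moves.
- arm.job_done(): hands the job in, once; it reports no verdict.
Readings, each from a call of its own:
- arm.get_time(): time.
- arm.get_joint_pos(): joint angles.
- arm.get_joint_velocities(): joint speeds.
- arm.get_joint_efforts(): joint torques, N m.
- arm.get_tool_pos(): TCP position.
- arm.get_orientation(): TCP orientation.
- arm.get_ft_force(): force on the tool from outside, world axes, zero at the start.
- arm.get_ft_torque(): the same for the moment, N m.
- arm.get_gripper_width(): finger opening in m.
Only numpy, scipy, OpenCV 4.12 (cv2) and the standard library are available. Lean on these libraries where they do the work, as an engineer would, in place of code of your own. Each camera call takes 0.05 s, during which the arm holds its last target.

## Working session

There is one attempt and no reset: what is moved stays moved. The work goes in short steps, each a Python script; the robot and the scene stay as the last script left them, time stands still between calls to the robot, and variables do not carry over. Pictures are saved under pics/ and viewed, and the job is handed in when it is done.

```bash
ls; mkdir -p pics; python3 - <<'E'
from cell import arm,capture,get_calibration
import cv2
for n in ["scene","top","wrist"]:
    c=get_calibration(n); im=capture(n); cv2.imwrite(f"pics/{n}0.png",im[:,:,::-1]); print(n,c)
print(arm.get_time(),arm.grasp_offset,arm.get_orientation(),arm.get_ft_force())
E
```

```text
pics
scene {'intrinsics': array([[398.69912544,   0.        , 278.49903518],
       [  0.        , 398.69912544, 214.74181234],
       [  0.        ,   0.        ,   1.        ]]), 'k1': -0.008234226308077325, 'position': array([1.18031891, 0.26669249, 0.6935842 ]), 'rotation': array([ 0.51591731,  0.76402208, -0.32332881, -0.21344335])}
top {'intrinsics': array([[516.95723347,   0.        , 285.41798186],
       [  0.        , 516.95723347, 212.59973231],
       [  0.        ,   0.        ,   1.        ]]), 'k1': -0.014553370028444224, 'position': array([0.29971343, 0.00687468, 1.36606557]), 'rotation': array([ 0.72453183, -0.67937511,  0.08232992, -0.08200533])}
wrist {'intrinsics': array([[377.92824836,   0.        , 278.36074508],
       [  0.        , 377.92824836, 214.19344751],
       [  0.        ,   0.        ,   1.        ]]), 'k1': -0.1004561416715899, 'position': array([ 0.22417839, -0.58869541,  0.38266124]), 'rotation': array([ 0.7825949 , -0.60873579, -0.08089423,  0.10218649])}
0.15 0.0187 [ 9.92334276e-01  1.23581710e-01 -6.52487927e-05 -4.92378786e-04] [ 0.06088994 -0.21687346 -0.06786782]
```

View pics/scene0.png

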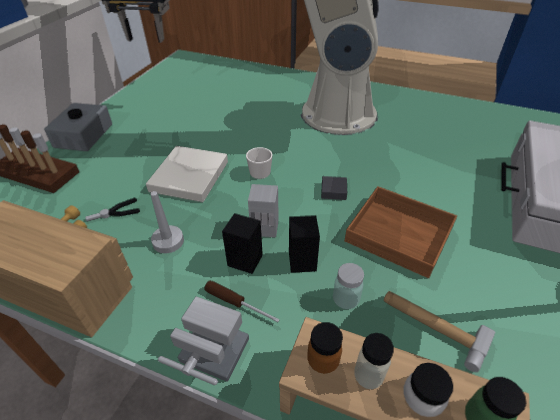

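View pics/top0.png

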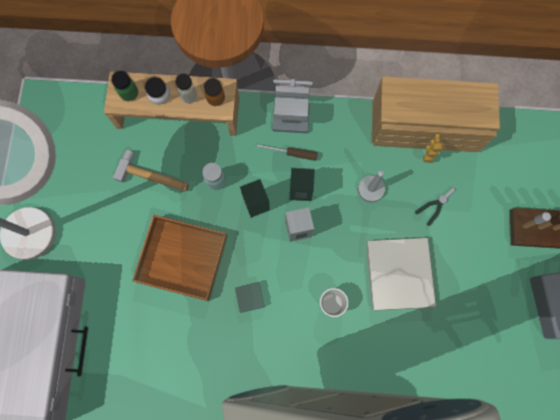

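View pics/wrist0.png

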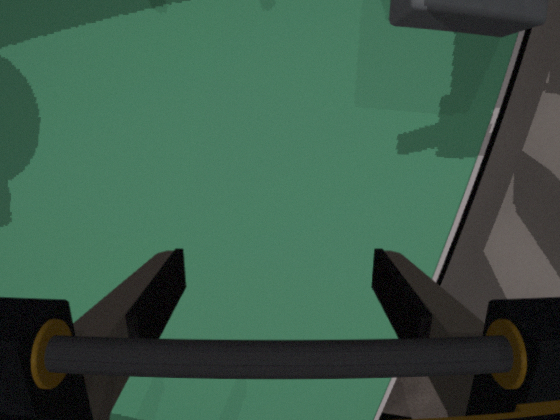

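```bash
cat > h.py <<'E'
import numpy as np,cv2
from scipy.spatial.transform import Rotation as R
from cell import *
def ray(c,uv):
    K=np.array(c["intrinsics"]);f=K[0,0]
    x=(uv[0]-K[0,2])/f;y=(uv[1]-K[1,2])/K[1,1]
    xs,ys=x,y
    for _ in range(8):
        s=1+c["k1"]*(xs*xs+ys*ys);xs,ys=x/s,y/s
    q=np.array(c["rotation"]); M=R.from_quat(q).as_matrix() if q.size==4 else q
    d=M@np.array([xs,ys,1.]);return np.array(c["position"]),d/np.linalg.norm(d)
def onz(c,uv,z):
    p,d=ray(c,uv);return p+d*(z-p[2])/d[2]
def proj(c,X):
    M=R.from_quat(c["rotation"]).as_matrix();v=M.T@(np.array(X)-c["position"])
    a=v[:2]/v[2];a=a*(1+c["k1"]*(a@a));K=c["intrinsics"];return a*K[0,0]+K[:2,2]
def save(im,n): cv2.imwrite("pics/"+n,im[:,:,::-1])
E
python3 - <<'E'
from h import *
t=get_calibration("top");s=get_calibration("scene")
for n,uv,z in [("mould",(299,222),.112),("slab",(401,273),.03),("tray",(181,258),.04),("cup",(333,303),.06),("anvil",(250,297),.025),("blk1",(255,198),.112),("blk2",(302,184),.112),("jar",(212,173),.085),("mandfoot",(371,189),.0)]: print(n,onz(t,uv,z).round(3))
im=cv2.imread("pics/top0.png");a=cv2.resize(im[165:255,225:335],None,fx=7,fy=6.6,interpolation=cv2.INTER_CUBIC)
b=cv2.imread("pics/scene0.png");b=cv2.resize(b[170:285,210:330],None,fx=5,fy=5,interpolation=cv2.INTER_CUBIC)
cv2.imwrite("pics/ct.png",a);cv2.imwrite("pics/cs.png",b)
E
```

```text
mould [ 0.575 -0.019  0.112]
slab [ 0.476 -0.293  0.03 ]
tray [0.476 0.278 0.04 ]
cup [ 0.386 -0.117  0.06 ]
anvil [0.39  0.093 0.025]
blk1 [0.63  0.094 0.112]
blk2 [ 0.674 -0.021  0.112]
jar [0.696 0.213 0.085]
mandfoot [ 0.706 -0.214  0.   ]
```

View pics/ct.png

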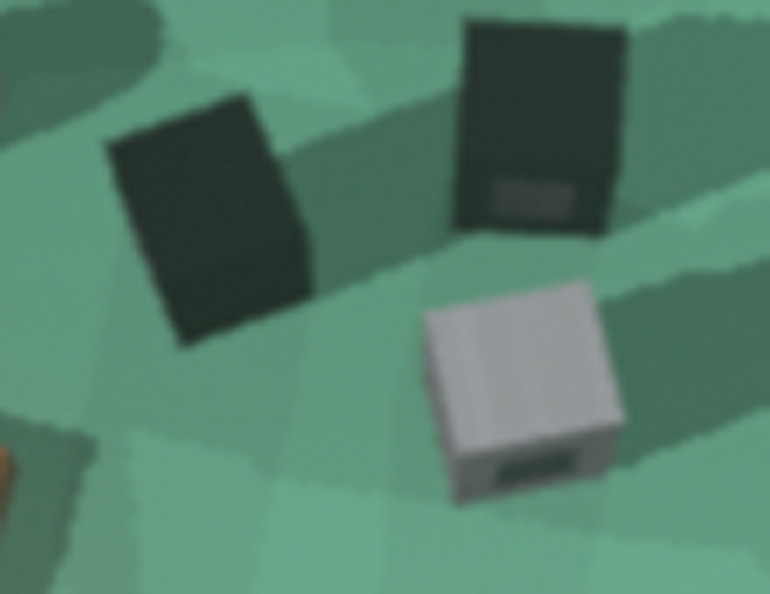

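View pics/cs.png

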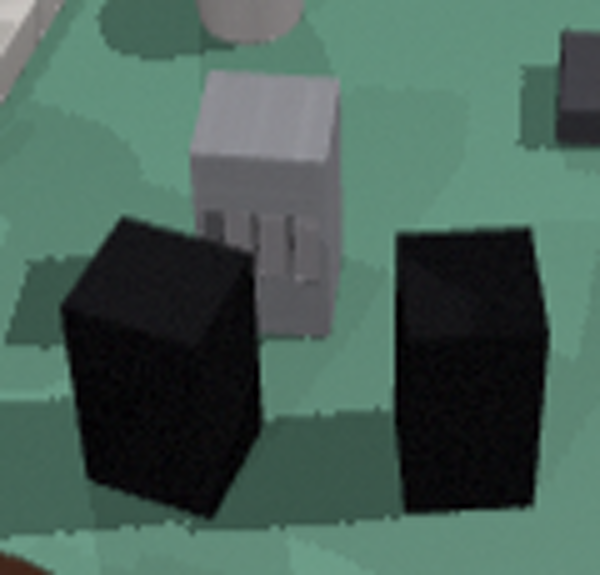

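The mould is the grey box, with its top face at top (299,217) and scene (263,200). It shows the slotted mouth with bars on its far side. The black boxes at top (255,198) and (302,184) are the look-alikes. Next I measure corners.

```bash
python3 - <<'E'
from h import *
t=get_calibration("top");s=get_calibration("scene")
def f(c,pts,z):
    P=np.array([onz(c,p,z)[:2] for p in pts]);m=P.mean(0)
    e=[P[(i+1)%4]-P[i] for i in range(4)]
    print("c",m.round(4),"len",[round(float(np.linalg.norm(v)),4) for v in e],"ang",[round(float(np.degrees(np.arctan2(v[1],v[0]))),1) for v in e])
f(t,[(225+u/7,165+v/6.6) for u,v in [(425,312),(587,282),(623,422),(457,455)]],.112)
f(s,[(210+u/5,170+v/5) for u,v in [(211,72),(340,80),(326,163),(192,153)]],.112)
im=cv2.imread("pics/top0.png");hsv=cv2.cvtColor(im,cv2.COLOR_BGR2HSV)
def rect(mask,n):
    cs=cv2.findContours(cv2.morphologyEx(mask,cv2.MORPH_OPEN,np.ones((3,3))),0,2)[0]
    c=max(cs,key=cv2.contourArea);b=cv2.boxPoints(cv2.minAreaRect(c));print(n,b.tolist());return b
m=np.zeros(im.shape[:2],np.uint8);m[210:310,125:235]=cv2.inRange(hsv[210:310,125:235],(0,60,30),(25,255,255))
f(t,rect(m,"tray"),.04)
m=np.zeros(im.shape[:2],np.uint8);m[225:320,355:445]=cv2.inRange(hsv[225:320,355:445],(0,0,130),(180,60,255))
f(t,rect(m,"slab"),.03)
for n,z,uvt,uvs in [("mould",.112,None,None)]:pass
E
```

```text
c [ 0.5789 -0.0209] len [0.059, 0.0554, 0.0601, 0.0561] ang [-74.9, -163.7, 105.8, 15.2]
c [ 0.5814 -0.0173] len [0.0587, 0.0554, 0.0585, 0.0546] ang [106.2, 15.9, -74.6, -163.8]
tray [[132.21591186523438, 280.8389587402344], [149.92919921875, 212.93807983398438], [226.3787841796875, 232.88143920898438], [208.66549682617188, 300.7823181152344]]
c [0.4805 0.2826] len [0.1816, 0.2095, 0.1798, 0.2032] ang [-7.3, -101.1, 170.7, 79.4]
slab [[365.2643737792969, 240.32962036132812], [429.1493835449219, 234.69271850585938], [435.4738464355469, 306.3699645996094], [371.5888366699219, 312.0068664550781]]
c [ 0.476  -0.2911] len [0.1702, 0.1865, 0.1649, 0.1855] ang [-81.2, -175.0, 98.5, 6.6]
```

```bash
cat >> h.py <<'E'
TH=np.radians(40); ZG=0.008
def box_R(psi,a=None):
    """a None: upright box with mouth azimuth psi. else dumping: tool azimuth psi outward, down vector = (cos a,0,sin a) in box frame"""
    if a is None: return R.from_euler("z",psi).as_matrix()
    # box y horizontal. tool z=cosTH*bx - sinTH*bz ; bottom end points outward (azimuth psi)
    o=np.array([np.cos(psi),np.sin(psi),0]);d=np.array([0,0,-1.])
    bx=np.cos(a)*d+np.sin(a)*o; bz=np.sin(a)*d-np.cos(a)*o
    return np.column_stack([bx,np.cross(bz,bx),bz])
SGN=1
def tool(c,B,back=0.,sgn=SGN):
    """TCP pose so that box with rot B has centre c"""
    z=np.cos(TH)*B[:,0]-np.sin(TH)*B[:,2]; y=sgn*B[:,1]; x=np.cross(y,z)
    p=np.array(c)+B[:,2]*ZG+z*(arm.grasp_offset-back)
    return p,R.from_matrix(np.column_stack([x,y,z])).as_quat()
MC=np.array([.580,-.019,.056]);MPSI=np.radians(15.5)
TR=np.array([.479,.281,0]);SL=np.array([.476,-.292,0])
E
python3 - <<'E'
from h import *
ap=np.arctan2(TR[1],TR[0]);sp=np.arctan2(SL[1],SL[0])
for sg in(1,-1):
  L=[("g",MC,box_R(MPSI),0),("back",MC,box_R(MPSI),.12),("up",MC+[0,0,.2],box_R(MPSI),0)]
  for a in(-20,0,20,45,60): L.append((f"d{a}",[*TR[:2],.18],box_R(ap,np.radians(a)),0))
  L+=[("s",[*SL[:2],.088],box_R(sp),0),("sup",[*SL[:2],.25],box_R(sp),0),("sback",[*SL[:2],.088],box_R(sp),.12)]
  for n,c,B,b in L:
    p,q=tool(c,B,b,sg);j=planner.inverse_kinematics(p,q);print(sg,n,p.round(3),None if j is None else np.round(j,2))
E
```

```text
1 g [ 0.594 -0.015  0.052] [-0.27  0.55  2.39  2.49  0.7   1.73]
1 back [ 0.505 -0.04   0.129] [-0.45  0.26  2.52  2.13  0.63  1.97]
1 up [ 0.594 -0.015  0.252] [-0.27  0.03  2.29  1.51  0.4   2.84]
1 d-20 [0.478 0.28  0.165] [0.53 0.14 2.1  0.   0.55 1.57]
1 d0 [0.482 0.283 0.166] [ 0.53  0.1   2.35  2.74  0.01 -1.17]
1 d20 [0.486 0.285 0.168] [ 0.52  0.29  2.55  3.13  0.75 -1.57]
1 d45 [0.49  0.288 0.173] [ 0.52  0.92  2.61  3.13  1.87 -1.57]
1 d60 [0.491 0.288 0.176] [ 0.52  1.2   2.51  3.13  2.31 -1.58]
1 s [ 0.488 -0.299  0.084] [-0.56  0.43  2.47  3.14  0.64  1.57]
1 sup [ 0.488 -0.299  0.246] [-0.56 -0.03  2.37  3.08  0.07  1.62]
1 sback [ 0.41  -0.251  0.161] [-0.56  0.07  2.61  3.13  0.41  1.58]
-1 g [ 0.594 -0.015  0.052] [-0.27  0.55  2.39  2.49  0.7  -1.41]
-1 back [ 0.505 -0.04   0.129] [-0.45  0.26  2.52  2.13  0.63 -1.17]
-1 up [ 0.594 -0.015  0.252] [-0.27  0.03  2.29  1.51  0.4  -0.3 ]
-1 d-20 [0.478 0.28  0.165] [ 0.53  0.14  2.1   0.    0.55 -1.58]
-1 d0 [0.482 0.283 0.166] [0.53 0.1  2.35 2.74 0.01 1.97]
-1 d20 [0.486 0.285 0.168] [0.52 0.29 2.55 3.13 0.75 1.57]
-1 d45 [0.49  0.288 0.173] [0.52 0.92 2.61 3.13 1.87 1.57]
-1 d60 [0.491 0.288 0.176] [0.52 1.2  2.51 3.13 2.31 1.57]
-1 s [ 0.488 -0.299  0.084] [-0.56  0.43  2.47  3.14  0.64 -1.57]
-1 sup [ 0.488 -0.299  0.246] [-0.56 -0.03  2.37  3.08  0.07 -1.52]
-1 sback [ 0.41  -0.251  0.161] [-0.56  0.07  2.61  3.13  0.41 -1.56]
```

```bash
sed -i 's/^SGN=1/SGN=-1/' h.py; python3 - <<'E'
from h import *
p,q=tool(MC,box_R(MPSI),.12)
arm.goto_joints([-1.325,-.1,2.3,2.13,.63,-1.17]); print(arm.get_tool_pos())
arm.goto_joints([-.45,-.1,2.3,2.13,.63,-1.17]); print(arm.get_tool_pos())
j=planner.inverse_kinematics(p,q);print(j);arm.goto_joints(j)
c=get_calibration("wrist");im=capture("wrist");save(im,"w1.png");save(capture("scene"),"s1.png")
B=box_R(MPSI)
for l in [(-.028,.03,.056),(-.028,-.03,.056),(.028,.03,.056),(.028,-.03,.056),(-.028,.03,-.056),(-.028,-.03,-.056)]:print(proj(c,MC+B@np.array(l)).round(0))
print(arm.get_time(),arm.get_tool_pos(),p)
E
```

```text
[ 0.32403281 -0.54722271  0.44119083]
[ 0.62736499 -0.10278577  0.44095158]
[-0.44689008  0.2586831   2.52161616  2.12649438  0.63456824 -1.16798174]
[226. 208.]
[326. 208.]
[232. 142.]
[320. 142.]
[241. 286.]
[312. 286.]
5.2417 [ 0.5061614  -0.04018042  0.13020068] [ 0.50522199 -0.03973778  0.12911438]
```

View pics/w1.png

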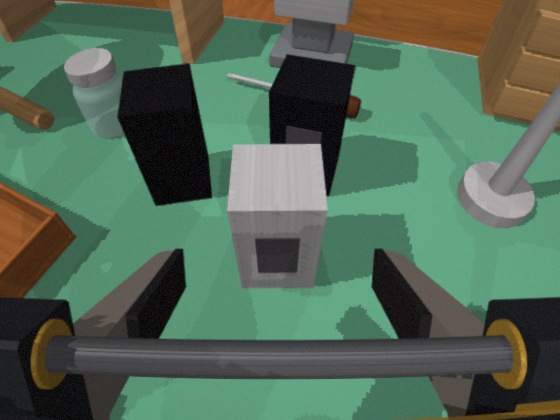

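View pics/s1.png

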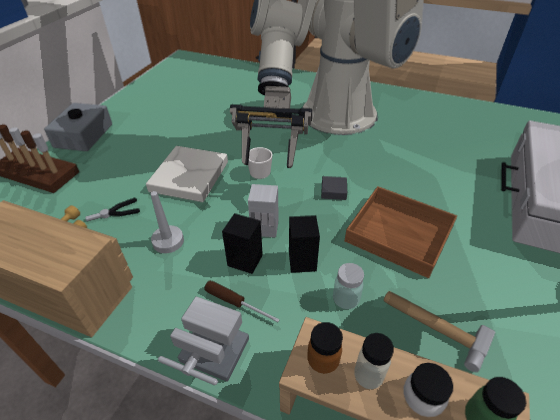

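The wrist view shows the grey box upright between the jaws. Its near top corners are at (231,206) and (325,206), against (226,208) and (326,208) predicted. The way in is clear, so I grasp and lift.

```bash
python3 - <<'E'
from h import *
print("f0",np.round(arm.get_ft_force(),2))
p,q=tool(MC,box_R(MPSI),0)
arm.move_l(p,vel=.12); print("f",np.round(arm.get_ft_force(),2))
close_gripper(60); print("w",arm.get_gripper_width(),np.round(arm.get_ft_force(),2))
p2=p+np.array([0,0,.09]);arm.move_l(p2,vel=.1); arm.wait(.2)
print("lift",arm.get_gripper_width(),np.round(arm.get_ft_force(),2),np.round(arm.get_joint_pos(),3),arm.get_time())
save(capture("scene"),"s2.png")
E
```

```text
f0 [ 0.42 -0.    0.3 ]
f [-0.51 -0.22  0.26]
w 0.05976273398393854 [-1.24 -0.94  3.8 ]
lift 0.05991496276789401 [-1.07  0.01 -5.7 ] [-0.268  0.292  2.369  2.198  0.507 -1.06 ] 8.225
```

View pics/s2.png

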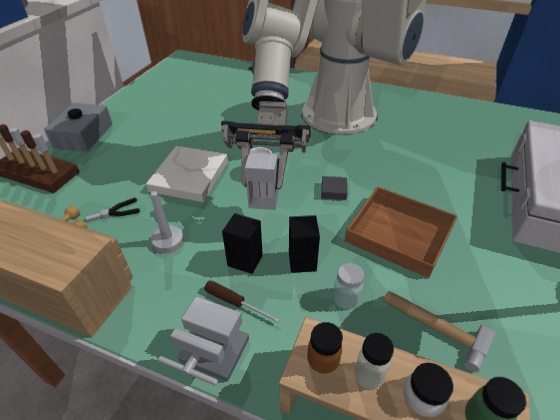

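```bash
python3 - <<'E'
from h import *
p,q=tool(MC,box_R(MPSI),0)
try: 
    arm.move_l(p+np.array([0,0,.145]),vel=.12)
except arm.MotionError as e: print(e)
print(np.round(arm.get_joint_pos(),3),arm.get_tool_pos())
ap=np.arctan2(TR[1],TR[0])
for z in(.18,.2,.22):
  j=planner.inverse_kinematics(*tool([*TR[:2],z],box_R(ap)));print(z,None if j is None else np.round(j,2))
for a in (10,20,30,45,60):
  j=planner.inverse_kinematics(*tool([*TR[:2],.18],box_R(ap,np.radians(a))));print(a,None if j is None else np.round(j,2))
print(arm.get_time())
E
```

```text
[-0.268  0.151  2.336  1.892  0.427 -0.717] [ 0.59351591 -0.01511015  0.19667772]
0.18 [ 0.53  0.14  2.44  3.13  0.31 -1.56]
0.2 [ 0.53  0.09  2.42  3.13  0.24 -1.56]
0.22 [ 0.53  0.03  2.4   3.12  0.17 -1.55]
10 [0.53 0.16 2.46 3.13 0.35 1.58]
20 [0.52 0.29 2.55 3.13 0.75 1.57]
30 [0.52 0.52 2.61 3.13 1.21 1.57]
45 [0.52 0.92 2.61 3.13 1.87 1.57]
60 [0.52 1.2  2.51 3.13 2.31 1.57]
8.8833
```

```bash
python3 - <<'E'
from h import *
ap=np.arctan2(TR[1],TR[0])
def go(a):
    p,q=tool([*TR[:2],.185],box_R(ap,np.radians(a)))
    j=planner.inverse_kinematics(p,q);arm.goto_joints(j);arm.wait(.25)
    print(a,arm.get_time(),"F",np.round(arm.get_ft_force(),2),"w",round(arm.get_gripper_width(),4))
arm.goto_joints(planner.inverse_kinematics(*tool([*TR[:2],.2],box_R(ap))));arm.wait(.2)
print(arm.get_time(),np.round(arm.get_ft_force(),2))
go(10); go(20); go(30);go(40)
save(capture("scene"),"s3.png")
go(20);go(10)
save(capture("top"),"t3.png");save(capture("scene"),"s4.png")
E
```

```text
10.2917 [-0.67 -0.23 -6.23]
10 13.1917 F [-0.02 -0.07 -6.92] w 0.0599
20 13.9083 F [ 0.1   0.26 -5.82] w 0.0598
30 14.675 F [ 0.51 -0.83 -6.59] w 0.0593
40 15.4417 F [-0.9 -0.  -6.3] w 0.0595
20 16.625 F [-0.18 -0.11 -5.54] w 0.0597
10 17.3417 F [-0.67 -0.36 -5.92] w 0.0599
```

View pics/s3.png

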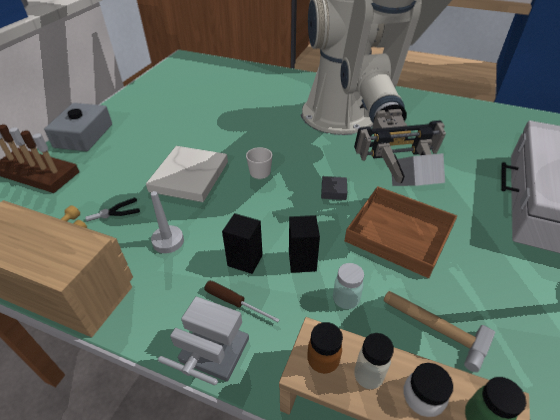

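View pics/s4.png

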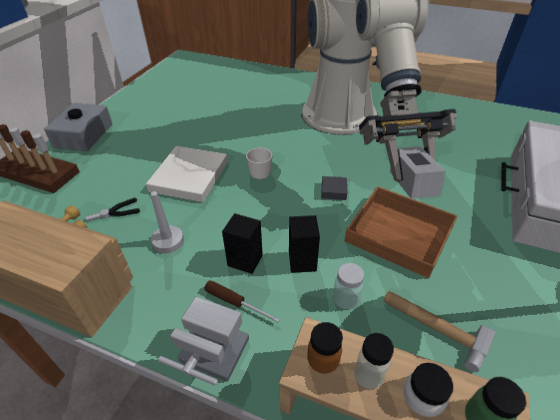

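Weight is still about 6 N, so the bars are still caught. I'll tilt the top end down more steeply, then bring it back level.

```bash
cat >>h.py <<'E'
ap=np.arctan2(TR[1],TR[0])
def go(a,w=.1,h=.185,pr=True):
    p,q=tool([*TR[:2],h],box_R(ap,np.radians(a)))
    j=planner.inverse_kinematics(p,q);arm.goto_joints(j)
    if w: arm.wait(w)
    if pr: print(a,arm.get_time(),"F",np.round(arm.get_ft_force(),2),"w",round(arm.get_gripper_width(),4))
E
python3 - <<'E'
from h import *
go(62,.3);save(capture("scene"),"s5.png");go(20,.1);go(8,.2)
save(capture("scene"),"s6.png");save(capture("top"),"t6.png")
E
python3 -c "
import cv2,numpy as np
a=[cv2.resize(cv2.imread(f'pics/{n}.png')[120:280,330:480],(400,426)) for n in('s5','s6')]
cv2.imwrite('pics/m6.png',np.hstack(a))"
```

```text
62 19.4917 F [-0.58 -0.02 -5.91] w 0.0594
20 21.075 F [ 0.18 -0.46 -5.42] w 0.0599
8 21.8 F [-0.06  1.19 -3.09] w 0.0598
```

View pics/m6.png

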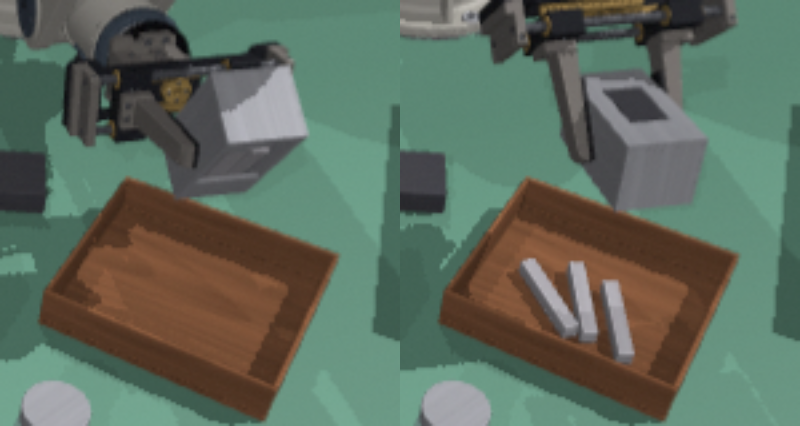

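All three bars lie in the tray, at about (550,297), (583,300) and (618,320) in the right-hand crop. The wrist reads 3.1 N, which is the weight of the empty box. Next I turn it upright and carry it to the slab.

```bash
python3 - <<'E'
from h import *
arm.goto_joints(planner.inverse_kinematics(*tool([*TR[:2],.2],box_R(ap))))
sp=np.arctan2(SL[1],SL[0]);B=box_R(sp)
j=planner.inverse_kinematics(*tool([*SL[:2],.2],B));print(np.round(j,2));arm.goto_joints(j)
arm.move_l(tool([*SL[:2],.105],B)[0],vel=.1);arm.wait(.2)
print(arm.get_time(),np.round(arm.get_ft_force(),2),arm.get_tool_pos()-tool([*SL[:2],.105],B)[0],R.from_quat(arm.get_orientation()).inv().__mul__(R.from_quat(tool(SL,B)[1])).magnitude())
save(capture("scene"),"s7.png");save(capture("wrist"),"w7.png")
c=get_calibration("scene");C=np.array([*SL[:2],.105])
for l in [(.028,.03,.056),(.028,-.03,.056),(.028,.03,-.056),(.028,-.03,-.056),(-.028,.03,.056),(-.028,-.03,.056)]:print(l,proj(c,C+B@np.array(l)).round(1))
im=cv2.imread("pics/s7.png")[100:230,130:260];cv2.imwrite("pics/c7.png",cv2.resize(im,None,fx=4.5,fy=4.5,interpolation=2))
E
```

```text
[-0.56  0.09  2.42  3.13  0.24 -1.56]
27.9083 [-0.66 -0.05 -2.75] [ 0.00029108 -0.00017899  0.00077455] 0.0013147339548378924
(0.028, 0.03, 0.056) [173.6 134.5]
(0.028, -0.03, 0.056) [163.1 123.9]
(0.028, 0.03, -0.056) [181.8 171.2]
(0.028, -0.03, -0.056) [171.8 160.2]
(-0.028, 0.03, 0.056) [194.3 127. ]
(-0.028, -0.03, 0.056) [183.3 116.8]
```

View pics/c7.png

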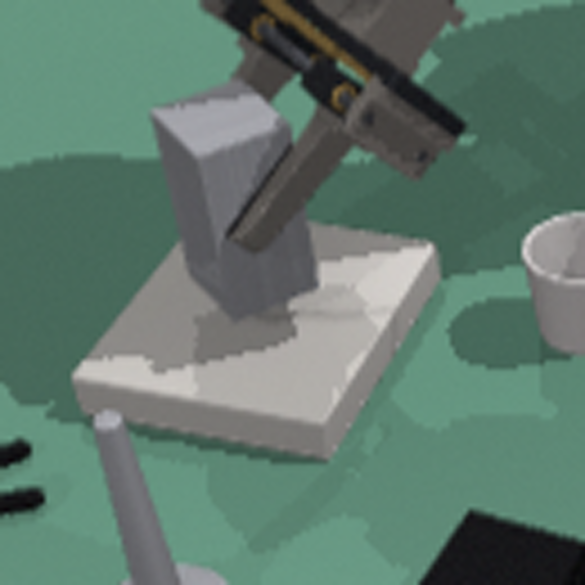

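View pics/w7.png

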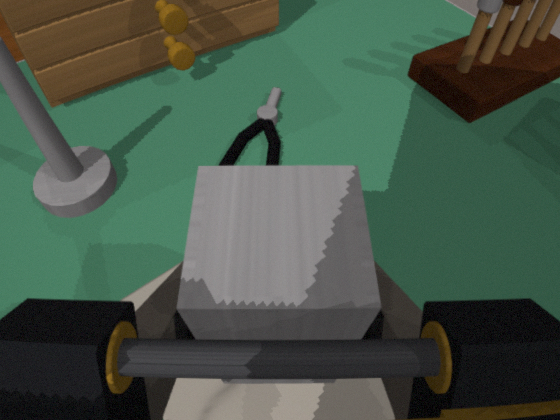

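The box hangs upright over the slab, with its corners within 2 px of the prediction at (173.6,134.5) and (181.8,171.2). I lower it slowly.

```bash
python3 - <<'E'
from h import *
sp=np.arctan2(SL[1],SL[0]);B=box_R(sp)
arm.move_l(tool([*SL[:2],.092],B)[0],vel=.03);arm.wait(.15)
f0=arm.get_ft_force()[2];print(f0)
h=.092
while h>.080:
    h-=.001;arm.move_l(tool([*SL[:2],h],B)[0],vel=.01);arm.wait(.05)
    f=np.mean([arm.get_ft_force()[2] for _ in range(2)]);print(round(h,4),round(f,2),end="; ")
    if f-f0>4: break
print(arm.get_time(),np.round(arm.get_ft_force(),1))
open_jaws();arm.wait(.2)
print(arm.get_gripper_width(),np.round(arm.get_ft_force(),2))
p=arm.get_tool_pos();z=R.from_quat(arm.get_orientation()).as_matrix()[:,2]
arm.move_l(p-z*.12,vel=.1);arm.wait(.2)
print(arm.get_time())
save(capture("scene"),"s8.png");save(capture("top"),"t8.png")
E
```

```text
-3.0550915344283673
0.091 -2.62; 0.09 -2.68; 0.089 -3.68; 0.088 -2.71; 0.087 -2.66; 0.086 0.91; 0.085 15.79; 30.8417 [-8.7  4.6 15.8]
0.09221142019099121 [ 1.08 -0.51  0.76]
33.225
```

View pics/s8.png

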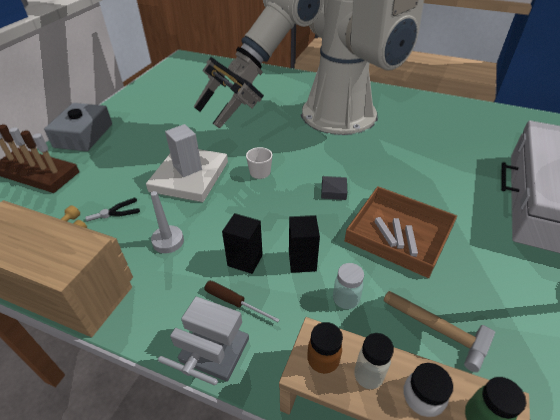

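View pics/t8.png

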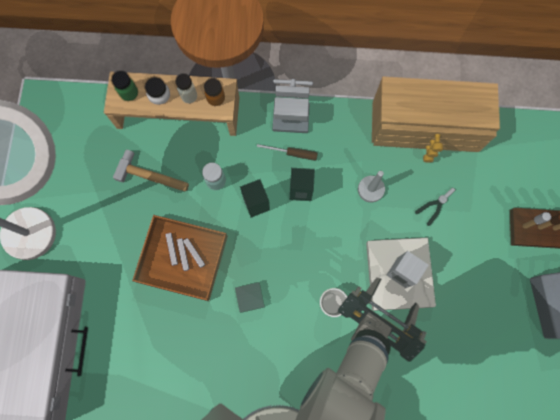

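```bash
python3 - <<'E'
from h import *
t=get_calibration("top");print(onz(t,(409,266),.142).round(3),SL)
for n,r in(("top",(370,235,440,310)),):
    im=cv2.imread("pics/t8.png");cv2.imwrite("pics/c8.png",cv2.resize(im[230:315,360:445],None,fx=6,fy=6,interpolation=2))
    s=cv2.imread("pics/s8.png");cv2.imwrite("pics/c9.png",cv2.resize(s[110:210,140:240],None,fx=5,fy=5,interpolation=2))
E
```

```text
[ 0.479 -0.286  0.142] [ 0.476 -0.292  0.   ]
```

View pics/c8.png

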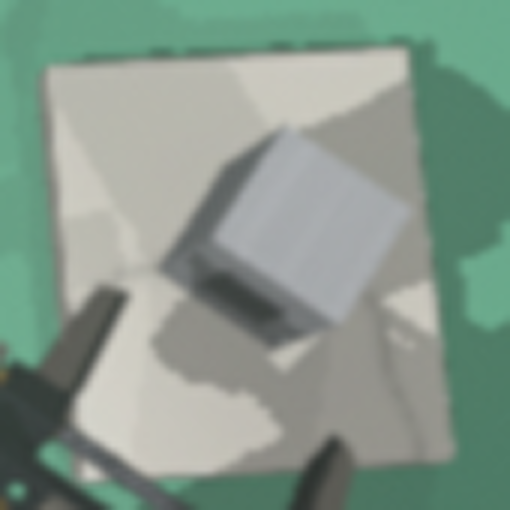

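View pics/c9.png

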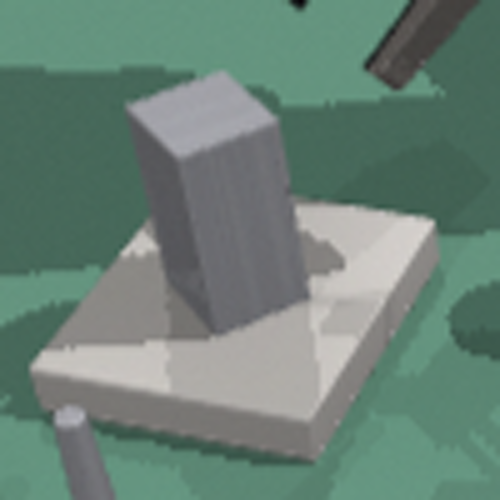

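The box stands upright on the middle of the slab, with its top face centred at about (412,268) in the top view. The fingers are well clear.

```bash
python3 - <<'E'
from h import *
print(onz(get_calibration("top"),(412,268),.142).round(3));arm.job_done();print(arm.get_time())
E
```

```text
[ 0.474 -0.294  0.142]
the job is handed in; nothing more can be done
the job is handed in; nothing more can be done
```

I gripped the grey mould box from its closed back and turned its mouth down over the tray. The first tilt, to 40° top end down, freed nothing. Tilting to 62° and then levelling dropped all three bars into the tray. I then stood the empty box on the slab, let go, backed off and handed the job in, about 33 s into the 58 s allowed.

**Last checks before handing in:**
- **Box empty:** the wrist force fell from about 6 N to 3 N, which is the weight of the empty box.
- **Bars:** both fixed cameras show all three lying in the tray.
- **Box:** it stands upright at about (0.474, -0.294), within about 2 mm of the slab's middle as measured.
- **Set-down force:** the wrist read about 16 N at the last 1 mm step, against the 60 N limit.
- **Bystanders:** they look unmoved in the before and after pictures; I did not measure their positions.

No check failed or disagreed, apart from the first 40° tilt freeing no bars.

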